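# Lay the washed brake pads over, linings up

### The arm

A 6-joint arm with a two-finger parallel gripper is mounted at the origin on the work surface. World frame = base frame: x ahead of the robot, y to its left, z up, the work surface at z = 0. Lengths are in m, angles in rad, forces in N, time in s.
With the tool pointing down it reaches from about 0.375 to 0.975 m from the base axis. Payload 3.8 kg.
Tool frame: the origin (TCP) lies between the finger pads; the fingertips stand 22 mm ahead of it and the grasp point (between the pads) lies 3 mm ahead of it; z points along the fingers, y is the direction in which the jaws open and shut (so a half turn about z gives the same grasp; the last joint's range is limited). The gripper opens to 85 mm and grips with 20 to 120 N. Pads are 22 mm wide; open, the fingers measure 114 mm over their backs; the gripper's body (76 mm by 85 mm) begins 54 mm behind the grasp point. The pads swing forward as they close: fully open they stand 13 mm farther back than shut.
Start: joints at [1.212, 0.264, 1.604, -0, 1.274, -0.037], TCP at [0.213, 0.64, 0.253] pointing down, gripper open.
Joint ranges: [-2.63, 2.63], [-0.94, 2.18], [0.31, 2.57], [-1.31, 4.45], [0, 2.66], [-2.55, 2.55]. Speed limits (rad/s): [2.57, 2.57, 3.14, 3.14, 3.14, 3.14].

### API

Orientations are given as a rotation vector (axis times angle).
In Python, from workcell import * gives the robot as it stands.
- The arm moves only by the tool step_arm, never from a script. Its argument "motion" is a list that holds one entry, the list of rows, each a list of 7 numbers: the finger opening in m, from 0 to 0.0854, then the shift along the world's x, y, z in m, then the turn, a rotation vector about the world's x, y, z in degrees. A call has exactly 8 rows; each row is the pose to reach, as a shift and turn from the pose measured when the call began; what a row does not reach only later rows make up. A row lasts 1/8 s, in which the tool goes at most 62.5 mm and 10.7 degrees, less where a joint would pass 70% of its speed; a pose out of reach is approached as far as the arm can. A call with a gripper value outside its range is refused whole. The fingers move at their own pace and stop on an object; "newtons" is the grip in N (left out, the last holds). Time passes only in rows, so rows that repeat a pose let the fingers close, or fill a call up. It gives the time, the measured TCP pose, the force and the opening at its end, in the units of the state.
- read_state(): the state, without advancing time (a new reading comes with each control period).
- read_camera(name): name is "scene" or "top" or "wrist"; returns (picture, depth): 420x560x3 uint8, blue, green, red; 420x560 float32, m along the optical axis (not along the pixel's ray), 0 where there is no reading.
- get_calibration(name): a dict with "K" (3x3 intrinsics, pixels), "world_from_camera" (4x4, takes a point from camera to world coordinates). Camera axes: x right, y down, z forward; pixel columns grow to the right and rows downward; lengths in m; the calibration is good to about 2 mm. The wrist camera is an equidistant fisheye: a pixel r from the principal point sees the ray r / f radians off the axis. A picture is of the moment at which its call begins: read the wrist's pose just before it. get_calibration takes no time and is no camera call; for the wrist camera it gives the pose at the moment of the call.
- finish_job(): hands the job in, once; it reports no verdict.
Trained networks look in the newest picture that a camera, given by its name, has taken for a name from the list of things; names that differ only in an ending like _2 or _b are one class to them, and where a whole thing is asked for, a point or a joint stands for the part that bears it (a point fixed in the world has none). Each returns a list of dicts, best first, with "score" (0 to 1); they miss things now and then, are a little off and sometimes report something else, mostly with a low value. They report only what shows in the picture. A call takes as long as a camera call.
- spot_in(camera, thing): "xyz" ([x, y, z] in m, in the coordinates of the camera as it stood for that picture, good to about 4 mm: the middle of the surface that is visible of it).
- regions_of(camera, thing): "region" (420x560 bool, what is visible of it).
The state is a dict: "time": time; "q": joint angles; "joint_vel": joint speeds; "joint_torque": joint torques, N m; "tool_pos": TCP position; "tcp_rot": TCP orientation; "wrist_force": force on the tool from outside, world axes, zero at the start; "torque": the same for the moment, N m; "width": opening from 0.0 (shut) to 1.0 (fully open).
Only numpy, scipy, OpenCV 4.12 (cv2) and the standard library are available. Lean on these libraries where they do the work, as an engineer would, in place of code of your own. Each camera call takes 0.05 s, during which the arm holds its last target. There are 200 camera calls.

### The job

Three of the four washed brake pads still stand on edge where they were left to dry. With a fingertip, push each of the three over on to its back right where it stands, so that it lies flat on its steel backing plate with the friction lining facing up, like the fourth pad, ready for the linings to be measured. Do not pick the pads up or shove them about the bench, and leave the fourth pad and everything else as they are.

Things in the scene. Friction and masses are not known exactly. Their poses are not given: they have to be found in the camera images.
- pad1_mid (a point): Van brake pad standing loose on its long concave edge, any way round; 156 mm wide, 59 high, 18 thick, 0.6 kg: a 6 mm steel backing plate with an ear at each end, and bonded to it a 12 mm dark lining, slotted down the middle, without ears. Point: its middle, 29.5 mm up. x points out of the lining (face at x = +9 mm, plate's bare back at -9; x is up once it lies lining up), y along the width.
- pad2_mid (a point): A second standing brake pad, the same as pad1; same point and axes. All three: the lining stops 6 mm below the plate's convex top edge; pushed level near the top, a pad leans some 12 degrees and then falls over by itself.
- pad3_mid (a point): A third standing brake pad, the same in every way as pad1; same point and axes. Around the work, 100 mm or more from any standing pad's middle and fixed: at the far edge an exhaust manifold (right, 135 mm high), a flat brake disc (middle, 46) and a brake caliper (left, 86); at the left edge a drill (221); at the right edge a lamp (355); near the robot's right a vise (175).
- pad1: The same pad as point pad1_mid; origin in the middle of the edge it stands on, at bench height, same axes.
- pad2: The same pad as point pad2_mid; origin in the middle of the edge it stands on, same axes.
- pad3: The same pad as point pad3_mid; origin in the middle of the edge it stands on, same axes.
- pad4_mid (a point): The fourth brake pad, the same shape, already lying flat on its backing plate, lining up, 18 mm high; the point is its middle, 9 mm above the bench. x and y are level (x 59 mm, y 156 mm), z up. Leave it.
- paste_tin: Bystander: round closed tin of brake paste, 63 mm across, 46 high, upright, loose; origin at the centre of its underside.
- socket: Bystander: deep steel socket standing upright, 27 mm across, 62 high, loose; origin at the centre of its underside.
- ratchet: Bystander: ratchet handle lying along its x, 245 mm long, 36 wide, up to 38 high, loose; head towards +x; origin 80 mm from the head's end, on the bench.
- gauge: Bystander: sliding caliper gauge lying flat along its x, 235 mm long, 76 wide over the jaws at its -x end, 13 high, loose; origin at the middle of its beam, on the bench.
- can_top (a point): Bystander: spray can of brake cleaner, 65 mm across, 192 high, upright, loose; the point is the top of its cap.

How it is judged:
At the end, for the whole second after the job is handed in: pad1-3 lie flat on the backing plate, lining within 0.08 rad of straight up, middle under 13 mm high, at rest, within 100 mm of where they stood (tipping alone: 45); pad4, tin, socket, ratchet, gauge moved under 20 mm, top of can under 30 mm (angle between each of pad1_mid, pad2_mid, pad3_mid's own x axis and vertical below 0.08 rad and height (world z) of each of pad1_mid, pad2_mid, pad3_mid below 0.013 m and distance of each of pad1_mid, pad2_mid, pad3_mid from where it was at the start of the episode below 0.1 m and linear speed of each of pad1, pad2, pad3 below 0.02 m/s and distance of each of pad4_mid, paste_tin, socket, ratchet, gauge from where it was at the start of the episode below 0.02 m and distance of can_top from where it was at the start of the episode below 0.03 m); the robot touches nothing.
It fails at once if a standing pad is lifted or carried (its middle more than 55 mm above the bench) (height (world z) of any of pad1_mid, pad2_mid, pad3_mid above 0.055 m).
It fails at once if a pad is shoved away (its middle more than 130 mm from where it stood) (distance of any of pad1_mid, pad2_mid, pad3_mid from where it was at the start of the episode above 0.13 m).
It fails at once if the fourth pad, tin, socket, ratchet or gauge is moved more than 20 mm (distance of any of pad4_mid, paste_tin, socket, ratchet, gauge from where it was at the start of the episode above 0.02 m).
It fails at once if the top of the spray can moves more than 30 mm (distance of can_top from where it was at the start of the episode above 0.03 m).
It also fails if it takes over 48 s, if anything falls off the work surface, if the arm or the gripper's body presses on something with over 40 N, if the wrist force passes 120 N, or if a joint passes its speed limit or range.

## Working session

There is one attempt and no reset: what is moved stays moved. The work goes in short steps, Python scripts to look and compute and a tool call to move; the robot and the scene stay as the last step left them, time stands still between calls to the robot, and variables do not carry over. Pictures are saved under pics/ and viewed, on a budget of 10 in all, crops included, one or two more only if the job needs it, and the job is handed in when it is done.

Besides the shell and the picture viewer there is one more tool, called after ">>>" as a command line: name --argument value ..., lists and objects as JSON in quotes. step_arm: Moves the arm, as the interface text tells. Its arguments: {"type":"object","properties":{"motion":{"type":"array"},"newtons":{"type":"number"}},"required":["motion"]}

```bash
mkdir -p pics; ls
cat > h.py <<'E'
from workcell import *
import numpy as np, cv2
def world(cam,d,T=None):
    c=get_calibration(cam);K=np.array(c["K"]);T=np.array(c["world_from_camera"])
    v,u=np.mgrid[:420,:560]
    P=np.stack([(u-K[0,2])/K[0,0]*d,(v-K[1,2])/K[1,1]*d,d],-1)
    return P@T[:3,:3].T+T[:3,3]
E
python3 - <<'E'
from h import *
for n in("top","scene"):
    p,d=read_camera(n);W=world(n,d);np.save(n+".npy",W);cv2.imwrite(f"pics/{n}.png",cv2.resize(p,(784,588)));cv2.imwrite(n+"_raw.png",p)
    T=np.array(get_calibration(n)["world_from_camera"]);print(n,T[:3,3].round(2))
    for t in("pad1_mid","pad4_mid","paste_tin","socket","ratchet","gauge","can_top"):
        for r in spot_in(n,t):
            print(t,round(r["score"],2),(T[:3,:3]@r["xyz"]+T[:3,3]).round(3))
print(read_state())
E
```

```text
pics
top [ 0.42 -0.06  1.26]
pad1_mid 0.69 [ 0.625 -0.208  0.047]
pad4_mid 0.97 [ 0.452 -0.003  0.016]
paste_tin 0.62 [0.622 0.206 0.045]
socket 0.59 [ 0.603 -0.007  0.062]
ratchet 0.8 [ 0.279 -0.182  0.027]
ratchet 0.48 [0.461 0.369 0.042]
gauge 0.93 [0.301 0.184 0.008]
can_top 0.75 [ 0.637 -0.452  0.149]
scene [1.2  0.48 1.05]
pad1_mid 0.87 [ 0.635 -0.208  0.037]
pad4_mid 0.74 [0.459 0.01  0.014]
pad4_mid 0.72 [ 0.657 -0.441  0.108]
paste_tin 0.69 [0.635 0.215 0.046]
socket 0.68 [0.614 0.001 0.036]
socket 0.17 [ 0.636 -0.205  0.038]
ratchet 0.78 [ 0.298 -0.179  0.021]
ratchet 0.72 [0.459 0.008 0.016]
gauge 0.67 [0.318 0.186 0.006]
can_top 0.97 [ 0.658 -0.443  0.106]
can_top 0.53 [ 0.614 -0.001  0.036]
{'time': 0.8, 'q': array([ 1.21208229e+00,  2.63819753e-01,  1.60396284e+00,  1.06432900e-05,
        1.27371722e+00, -3.68709276e-02]), 'joint_vel': array([-5.60354422e-05, -5.52349355e-04, -4.83147988e-04,  2.25835652e-04,
       -1.49772706e-03,  1.42112738e-03]), 'joint_torque': array([ 6.75784995e-04, -5.14981520e+01, -3.67693663e+01, -7.65750156e-05,
        4.09258182e-04, -1.96669902e-06]), 'tool_pos': array([0.2134957 , 0.64035533, 0.25335395]), 'tcp_rot': array([5.03374370e-01, 3.10099447e+00, 1.46117714e-04]), 'wrist_force': array([-0.30757783,  0.28161798, -0.6673748 ]), 'torque': array([0.03537078, 0.00548681, 0.01693561]), 'width': 1.0017402271552345}
```

View pics/top.png

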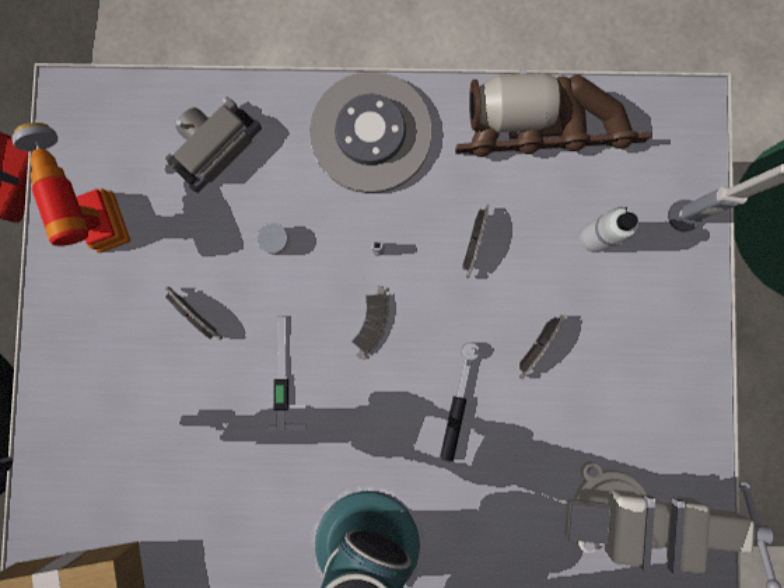

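View pics/scene.png

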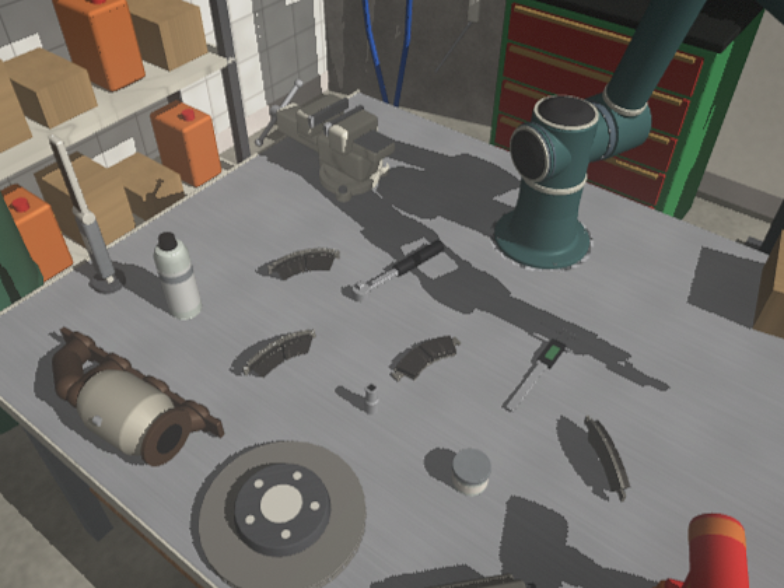

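Top view: standing pads at (475,240), (543,345) and (193,313); the flat fourth pad is at (370,322). The scene view shows linings on the first two, facing the far left. The third pad is nearly edge-on, so I'll zoom in and fit each pad's geometry.

```bash
cat > m.py <<'E'
from h import *
def meas(show=True):
    p,d=read_camera("top");W=world("top",d)
    for n,c in dict(A=(.625,-.208),B=(.46,-.32),C=(.51,.31)).items():
        m=(np.hypot(W[...,0]-c[0],W[...,1]-c[1])<.11)&(W[...,2]>.012)&(d>0)
        m=cv2.morphologyEx(m.astype(np.uint8),cv2.MORPH_CLOSE,np.ones((3,3)))
        _,l,s,_=cv2.connectedComponentsWithStats(m);k=1+s[1:,4].argmax()
        P=W[(l==k)&(d>0)]
        r=cv2.minAreaRect(P[:,:2].astype(np.float32)*1000)
        t=P[P[:,2]>np.percentile(P[:,2],60)]
        e=np.linalg.eigh(np.cov(P[:,:2].T))[1][:,1]
        print(n,len(P),"rect",np.round(r[0]+r[1]+(r[2],),1),"zmax",np.percentile(P[:,2],[50,98]).round(3),"top mean",t.mean(0).round(3),"axis",e.round(3))
if __name__=="__main__":
    meas()
    a=cv2.imread("top_raw.png");b=cv2.imread("scene_raw.png")
    f=lambda i,u,v,w=35:cv2.resize(i[v-w:v+w,u-w:u+w],(390,290) if 0 else (266,266),interpolation=cv2.INTER_CUBIC)
    s=560/784
    q=lambda L,i:np.hstack([f(i,int(u*s),int(v*s)) for u,v in L])
    cv2.imwrite("pics/crop.png",np.vstack([q([(475,240),(543,345),(193,313)],a),q([(278,353),(300,263),(605,458)],b)]))
E
python3 m.py
```

```text
A 358 rect [ 626.3 -209.8   19.4  155.7   75.6] zmax [0.048 0.058] top mean [ 0.625 -0.211  0.053] axis [-0.969  0.246]
B 455 rect [ 416.5 -346.    20.2  151.    56.7] zmax [0.046 0.058] top mean [ 0.414 -0.346  0.053] axis [-0.831  0.557]
C 388 rect [457.2 369.1 147.   19.7  48.1] zmax [0.046 0.06 ] top mean [0.462 0.37  0.053] axis [0.666 0.746]
```

View pics/crop.png

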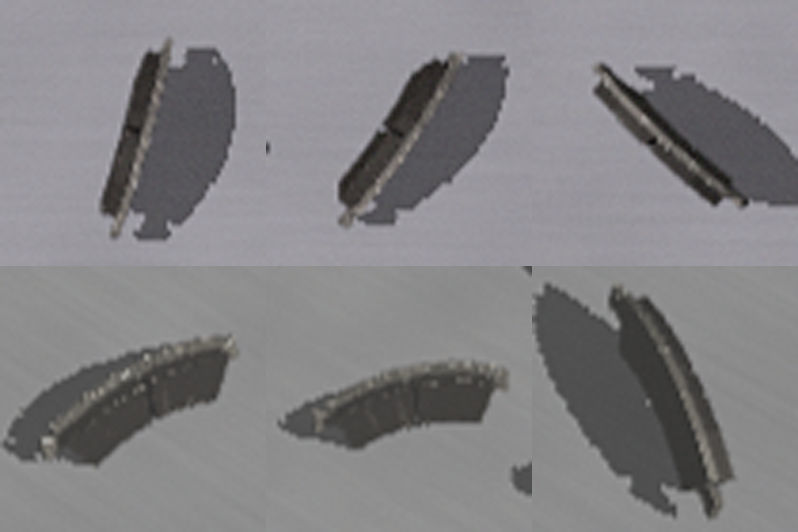

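Run:
```python
from h import *
W=np.load("top.npy");S=np.load("scene.npy")
for n,c,e in(("A",(.626,-.210),(-.969,.246)),("B",(.4165,-.346),(-.831,.557)),("C",(.457,.369),(.666,.746))):
    e=np.array(e);nn=np.array([-e[1],e[0]]); nn=nn*np.sign(nn@[0,1])
    for nm,Q in(("top",W),("scene",S)):
        D=Q[...,:2]-c; a=D@e;b=D@nn;m=(abs(a)<35)&(abs(a)<.035)&(abs(b)<.03)&(Q[...,2]>.012)
        print(n,nm,"n=",nn.round(3),[(k,int(s.sum()),np.percentile(Q[...,2][s],[50,90]).round(3).tolist()) for k in range(-20,20,4) for s in [m&(b*1000>=k)&(b*1000<k+4)] if s.sum()>3])
```

```text
A top n= [0.246 0.969] [(-12, 8, [0.056, 0.058]), (-8, 34, [0.057, 0.06]), (-4, 42, [0.052, 0.057]), (0, 31, [0.049, 0.054]), (4, 36, [0.05, 0.054]), (8, 36, [0.037, 0.05])]
A scene n= [0.246 0.969] [(-8, 22, [0.056, 0.059]), (-4, 61, [0.054, 0.059]), (0, 40, [0.051, 0.058]), (4, 45, [0.05, 0.054]), (8, 168, [0.034, 0.05]), (12, 77, [0.032, 0.048])]
B top n= [0.557 0.831] [(-12, 14, [0.056, 0.058]), (-8, 40, [0.056, 0.06]), (-4, 44, [0.051, 0.057]), (0, 36, [0.05, 0.053]), (4, 43, [0.049, 0.053]), (8, 62, [0.031, 0.049])]
B scene n= [0.557 0.831] [(-12, 4, [0.055, 0.056]), (-8, 20, [0.056, 0.058]), (-4, 41, [0.053, 0.057]), (0, 38, [0.052, 0.059]), (4, 40, [0.044, 0.052]), (8, 129, [0.035, 0.048]), (12, 79, [0.029, 0.049]), (16, 9, [0.033, 0.052])]
C top n= [-0.746  0.666] [(-12, 71, [0.041, 0.056]), (-8, 43, [0.055, 0.059]), (-4, 26, [0.052, 0.057]), (0, 35, [0.05, 0.054]), (4, 33, [0.05, 0.053]), (8, 7, [0.047, 0.05])]
C scene n= [-0.746  0.666] [(-12, 199, [0.039, 0.055]), (-8, 72, [0.054, 0.059]), (-4, 16, [0.053, 0.055]), (0, 42, [0.051, 0.053]), (4, 44, [0.051, 0.053]), (8, 6, [0.05, 0.051])]
```

>>> step_arm --motion '[[[0, 0.033, -0.038, 0, 0, 0, -4], [0, 0.066, -0.077, 0, 0, 0, -8], [0, 0.1, -0.116, 0, 0, 0, -12], [0, 0.133, -0.154, -0.02, 0, 0, -16], [0, 0.166, -0.193, -0.05, 0, 0, -20], [0, 0.199, -0.231, -0.1, 0, 0, -23.4], [0, 0.199, -0.231, -0.15, 0, 0, -23.4], [0, 0.199, -0.231, -0.165, 0, 0, -23.4]]]'

```text
time: 1.85
tool_pos: [0.4106, 0.4064, 0.0844]
tcp_rot: [-1.123, -2.93, 0.011]
wrist_force: [0.1, -0.8, -0.1]
width: -0.001
```

Run:
```python
from h import *
from scipy.spatial.transform import Rotation as R
s=read_state();print(s["time"],s["tool_pos"],R.from_rotvec(s["tcp_rot"]).as_matrix().round(3),s["width"],s["q"].round(2))
p,d=read_camera("wrist");cv2.imwrite("pics/w1.png",p)
```

```text
1.85 [0.41055557 0.40639928 0.08441853] [[-0.744  0.668 -0.006]
 [ 0.668  0.744 -0.005]
 [ 0.001 -0.008 -1.   ]] -0.0009099489641736497 [ 0.74  0.25  1.96  0.    0.94 -0.1 ]
```

View pics/w1.png

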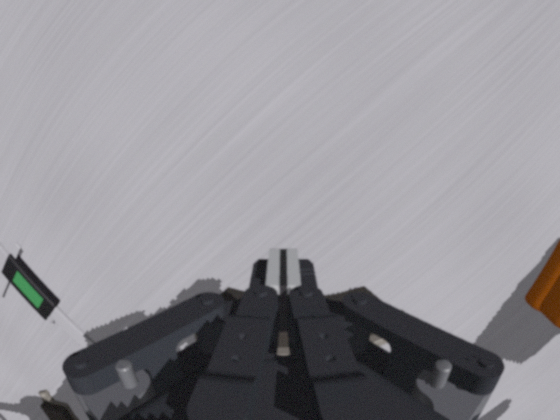

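The depth profiles confirm that the lining is on the +n side of all three pads, with the plate higher at −n. The wrist view shows clear bench; the gripper hides the pad, and the gauge is at (25,285), well away. I'll push the left pad first.

>>> step_arm --motion '[[[0, 0, 0, -0.023, 0, 0, 0], [0, 0.013, -0.012, -0.023, 0, 0, 0], [0, 0.026, -0.023, -0.023, 0, 0, 0], [0, 0.03, -0.027, -0.023, 0, 0, 0], [0, 0.034, -0.03, -0.023, 0, 0, 0], [0, 0.038, -0.034, -0.023, 0, 0, 0], [0, 0.042, -0.037, -0.023, 0, 0, 0], [0, 0.046, -0.041, -0.023, 0, 0, 0]]]'

```text
time: 2.9
tool_pos: [0.4566, 0.3661, 0.0613]
tcp_rot: [-1.121, -2.931, 0.01]
wrist_force: [-0.3, 0.4, -0.9]
width: -0.002
```

Run:
```python
from h import *
from m import meas
meas()
```

```text
A 359 rect [ 626.2 -209.4   18.8  154.6   75.7] zmax [0.047 0.06 ] top mean [ 0.625 -0.211  0.054] axis [-0.97   0.245]
B 455 rect [ 416.3 -345.8   20.2  150.6   56.6] zmax [0.046 0.059] top mean [ 0.412 -0.345  0.053] axis [-0.831  0.556]
C 3760 rect [473.  350.8 189.9 129.7  87.2] zmax [0.409 0.459] top mean [0.46  0.339 0.428] axis [0.645 0.764]
```

>>> step_arm --motion '[[[0, -0.012, 0.01, 0.02, 0, 0, 0], [0, -0.012, 0.01, 0.075, 0, 0, 0], [0, -0.006, -0.02, 0.12, 0, 0, -5], [0, 0.014, -0.075, 0.12, 0, 0, -14], [0, 0.034, -0.13, 0.12, 0, 0, -23], [0, 0.054, -0.185, 0.12, 0, 0, -32], [0, 0.074, -0.24, 0.12, 0, 0, -40], [0, 0.094, -0.295, 0.12, 0, 0, -47]]]'

```text
time: 3.95
tool_pos: [0.5515, 0.0701, 0.1831]
tcp_rot: [-2.2, -2.236, 0.004]
wrist_force: [0.4, 0.3, 0.0]
width: 0.001
```

Run:
```python
from h import *
from m import meas
meas()
W=world("scene",read_camera("scene")[1])
m=(np.hypot(W[...,0]-.49,W[...,1]-.34)<.11)&(W[...,2]>.008)&(W[...,2]<.1)
P=W[m];print(len(P),P.mean(0),np.percentile(P[:,2],[50,95]),cv2.minAreaRect(P[:,:2].astype(np.float32)*1000))
```

```text
A 360 rect [ 626.5 -209.6   18.9  155.2   75.5] zmax [0.047 0.059] top mean [ 0.625 -0.211  0.053] axis [-0.969  0.245]
B 454 rect [ 416.7 -345.9   20.2  150.5   56.4] zmax [0.046 0.059] top mean [ 0.413 -0.346  0.053] axis [-0.83   0.558]
C 566 rect [490.3 345.  126.1  51.3  48.5] zmax [0.017 0.022] top mean [0.491 0.342 0.019] axis [0.665 0.747]
907 [0.4979368  0.3482326  0.01656707] [0.0170491 0.0204751] ((496.1442565917969, 346.5049743652344), (152.80615234375, 57.23772430419922), 49.66053009033203)
```

The left pad is flat: 17–20 mm high, and it moved about 45 mm. Next is the far right pad (A).

>>> step_arm --motion '[[[0, 0.02, -0.055, 0, 0, 0, -5], [0, 0.042, -0.11, 0, 0, 0, -10], [0, 0.066, -0.165, 0, 0, 0, -15.5], [0, 0.09, -0.222, -0.02, 0, 0, -15.5], [0, 0.09, -0.222, -0.07, 0, 0, -15.5], [0, 0.09, -0.222, -0.112, 0, 0, -15.5], [0, 0.09, -0.222, -0.122, 0, 0, -15.5], [0, 0.09, -0.222, -0.122, 0, 0, -15.5]]]'

```text
time: 5.05
tool_pos: [0.643, -0.1539, 0.0618]
tcp_rot: [-2.484, -1.918, 0.005]
wrist_force: [-0.6, 0.0, -0.2]
width: 0.001
```

>>> step_arm --motion '[[[0, -0.004, -0.016, 0, 0, 0, 0], [0, -0.008, -0.032, 0, 0, 0, 0], [0, -0.009, -0.037, 0, 0, 0, 0], [0, -0.01, -0.042, 0, 0, 0, 0], [0, -0.012, -0.047, 0, 0, 0, 0], [0, -0.013, -0.052, 0, 0, 0, 0], [0, -0.015, -0.058, 0, 0, 0, 0], [0, -0.015, -0.06, 0, 0, 0, 0]]]'

```text
time: 6.05
tool_pos: [0.6278, -0.2142, 0.0616]
tcp_rot: [-2.485, -1.917, 0.005]
wrist_force: [-0.1, 0.4, 0.6]
width: -0.002
```

>>> step_arm --motion '[[[0, 0.004, 0.015, 0.02, 0, 0, 0], [0, 0.004, 0.015, 0.075, 0, 0, 0], [0, -0.02, 0.01, 0.12, 0, 0, -4], [0, -0.06, -0.01, 0.12, 0, 0, -9], [0, -0.1, -0.03, 0.12, 0, 0, -14], [0, -0.14, -0.055, 0.12, 0, 0, -19.5], [0, -0.17, -0.075, 0.11, 0, 0, -19.5], [0, -0.178, -0.083, 0.1, 0, 0, -19.5]]]'

```text
time: 7.05
tool_pos: [0.4494, -0.2975, 0.1631]
tcp_rot: [-2.776, -1.468, 0.002]
wrist_force: [0.0, 0.2, 0.2]
width: -0.0
```

Run:
```python
from h import *
from m import meas
meas()
W=world("scene",read_camera("scene")[1])
m=(np.hypot(W[...,0]-.615,W[...,1]+.25)<.11)&(W[...,2]>.008)&(W[...,2]<.1)
P=W[m];print(len(P),P.mean(0),np.percentile(P[:,2],[50,95]),cv2.minAreaRect(P[:,:2].astype(np.float32)*1000))
```

```text
A 567 rect [ 616.9 -246.2   50.3  127.9   74.5] zmax [0.017 0.022] top mean [ 0.615 -0.247  0.019] axis [-0.968  0.251]
B 4335 rect [ 389.8 -352.8  291.2  132.    57.5] zmax [0.522 0.535] top mean [ 0.438 -0.293  0.529] axis [-0.712 -0.702]
C 568 rect [492.  343.6 130.   55.7  49.4] zmax [0.017 0.022] top mean [0.49  0.342 0.019] axis [0.659 0.752]
602 [ 0.62172933 -0.24360301  0.01660842] [0.01708955 0.02084152] ((615.9680786132812, -243.7622833251953), (55.658329010009766, 143.71836853027344), 75.32950592041016)
```

>>> step_arm --motion '[[[0, 0, 0, -0.05, 0, 0, 0], [0, 0, 0, -0.1, 0, 0, 0], [0, 0, 0, -0.101, 0, 0, 0], [0, -0.009, -0.013, -0.101, 0, 0, 0], [0, -0.018, -0.027, -0.101, 0, 0, 0], [0, -0.021, -0.031, -0.101, 0, 0, 0], [0, -0.023, -0.035, -0.101, 0, 0, 0], [0, -0.026, -0.039, -0.101, 0, 0, 0]]]'

```text
time: 8.15
tool_pos: [0.4233, -0.3364, 0.0608]
tcp_rot: [-2.774, -1.467, 0.004]
wrist_force: [0.2, -1.2, -0.3]
width: -0.002
```

>>> step_arm --motion '[[[0, -0.002, -0.003, 0, 0, 0, 0], [0, -0.004, -0.007, 0, 0, 0, 0], [0, -0.007, -0.011, 0, 0, 0, 0], [0, -0.007, -0.011, 0, 0, 0, 0], [0, 0.003, 0.004, 0.02, 0, 0, 0], [0, 0.01, 0.02, 0.07, 0, 0, 0], [0, 0.02, 0.06, 0.12, 0, 0, 0], [0, 0.04, 0.11, 0.15, 0, 0, 0]]]'

```text
time: 9.15
tool_pos: [0.4639, -0.2274, 0.2131]
tcp_rot: [-2.778, -1.465, 0.001]
wrist_force: [1.1, 0.6, 0.0]
width: -0.004
```

>>> step_arm --motion '[[[0, 0.01, 0.05, 0, 0, 0, 0], [0, 0.02, 0.1, 0, 0, 0, 0], [0, 0.03, 0.15, 0, 0, 0, 0], [0, 0.03, 0.2, 0, 0, 0, 0], [0, 0.03, 0.25, 0, 0, 0, 0], [0, 0.03, 0.28, 0, 0, 0, 0], [0, 0.03, 0.28, 0, 0, 0, 0], [0, 0.03, 0.28, 0, 0, 0, 0]]]'

```text
time: 10.15
tool_pos: [0.4938, 0.0522, 0.213]
tcp_rot: [-2.778, -1.466, 0.001]
wrist_force: [-0.2, -0.8, 0.6]
width: -0.003
```

Run:
```python
from h import *
from m import meas
meas()
p,_=read_camera("scene");cv2.imwrite("pics/end.png",cv2.resize(p,(784,588)))
T=np.array(get_calibration("scene")["world_from_camera"])
for t in("pad4_mid","paste_tin","socket","ratchet","gauge","can_top"):
    for r in spot_in("scene",t)[:1]: print(t,round(r["score"],2),(T[:3,:3]@r["xyz"]+T[:3,3]).round(3))
```

```text
A 564 rect [ 617.1 -246.1   50.1  128.4   74.7] zmax [0.017 0.022] top mean [ 0.617 -0.247  0.019] axis [-0.968  0.252]
B 482 rect [ 397.1 -379.9   49.3  119.8   57. ] zmax [0.017 0.022] top mean [ 0.399 -0.382  0.019] axis [-0.779  0.628]
C 570 rect [490.  345.  130.   51.4  49.2] zmax [0.017 0.022] top mean [0.49  0.344 0.019] axis [0.66  0.751]
pad4_mid 0.93 [0.461 0.006 0.016]
paste_tin 0.96 [0.638 0.215 0.045]
socket 0.78 [ 0.613 -0.004  0.036]
ratchet 0.92 [ 0.33  -0.186  0.02 ]
gauge 0.66 [0.316 0.186 0.009]
can_top 0.62 [ 0.657 -0.443  0.106]
```

View pics/end.png

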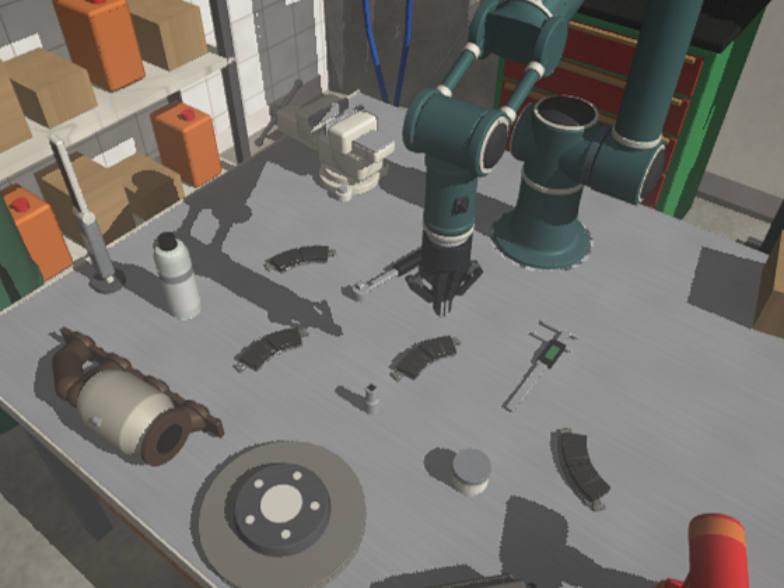

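All three pads lie flat with the lining up, at (300,258), (270,348) and (582,470). The bystanders sit at the same pixels as before, and the ratchet is only partly hidden by the arm, with its head still at (358,290). Handing in.

```bash
python3 -c "
from workcell import *
print(finish_job())"
```

```text
the job is handed in; nothing more can be done
None
```

I pushed all three standing pads over on to their backing plates with the closed fingertips, and handed the job in at about 10 s on the robot's clock. `finish_job()` reports no verdict.

- **Pads:** in the last checks all three lie flat with the lining up. Their tops are 17–22 mm high, and two came to rest about 40–45 mm from where they stood, the third about 39 mm. I did not measure their tilt directly.
- **Forces:** wrist force readings at the end of each move stayed within about 1.5 N.
- **Bystanders:** the tin, socket, gauge, can and fourth pad measured within about 5 mm of their first positions.
- **One disagreement:** the network's position for the ratchet shifted 32 mm. The arm was hiding part of its handle at the time, and its head shows at the same pixels as before, so I take it as unmoved.

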